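Sieve the ceramic media off the gold packages and tip the packages out

TASK

Take the sieve by its top grip and shake it over the white catch pan until all four blue ceramic media pieces have dropped through into the pan, keeping the three gold packages in the sieve. Then carry it to the aluminium cradle, set it down level with its side pins in the V notches and its spout over the steel tray, and let go; take it again by the rear bar, tip it about its pins until all the packages have slid into the tray, and lower it level into the cradle again. Do not touch media or packages with the fingers, and leave the bottles, the marker and the black tweezers alone.

Things in the scene. Friction and masses are not known exactly. Their poses are not given: they have to be found in the camera images.
- sieve: polished stainless sieve, loose, 0.3 to 0.5 kg. Origin: centre of the underside of its deck; x towards the pouring spout, y to its left side pin, z up. Inside 122 mm square; walls up to z 34 at the rear (-x) and both sides. The front is a spout floor that rises at 35 degrees from x 61 to x 101 (z 30). Two foot rails: x -64 to 64, |y| 61 to 71, underside at z 0
- sieve_deck (a point): centre of the deck's top, 5 mm above the sieve's origin: 4 x 4 square holes about 25 mm wide between flat bars 8 mm wide; slippery (friction about 0.2), so pieces slide when it is shaken briskly or tilted over 15 degrees. Level, pieces cannot climb the spout; tipped spout-down by 50 to 60 degrees the packages slide out. Axes as the sieve
- sieve_grip (a point): centre of the black top grip of the sieve's carrying arch: 16 mm thick (sieve x), 70 mm long (sieve y), 18 mm tall, at x -4, y 0, z 92 of the sieve, about above its centre of mass; nothing stands within 40 mm of its long faces. Axes as the sieve
- sieve_bar (a point): centre of the sieve's rear handle: a round black bar 12 mm thick, 90 mm long along the sieve's y, at x -118, y 0, z 28 of the sieve, 48 mm clear of the rear wall, carried by a thin rod at each end. It can turn between finger pads. Axes as the sieve
- sieve_pins (a point): middle of the axis of the two side pins, at x 50, y 0, z 20 of the sieve: round pins 10 mm thick along the sieve's y, sticking out of the side walls to y +96 and -96.
- pan: white catch pan, fixed, open top, outside 156 (x) x 160 (y) x 48 mm. Origin: centre of its underside; z up. Inside 148 x 152 mm, floor at z 4. Along both y walls a 13 mm ledge, top at z 40, carries the sieve's foot rails at the start, sieve x along pan x; the walls rise 8 mm above the ledges and leave it 10 mm of play fore and aft, 5 mm to each side
- cradle: aluminium tipping cradle, fixed. Origin at bench level; x towards the steel tray, z up. Uprights at y 84 and -84 (10 mm thick) end in 90-degree V notches, 44 mm wide, 22 mm deep, for the side pins; a rear support (x -50, top z 70) carries the rear. Seated, the sieve is level, its origin at x 0, y 0, z 70, axes as the cradle's; sideways play 8 mm each way
- cradle_seat (a point): middle of the pin axis when the sieve is seated: x 50, y 0, z 90 of the cradle; axes as the cradle. The pins turn freely in the notches; the rear bar is lifted on an arc of radius 168 mm about this axis (bar at x -168, z +8 from it when level)
- steel_tray: empty stainless sheet tray, fixed, 335 x 210 mm, rim 26 mm high, in front of the cradle. Origin: centre of its underside; x along its 335 mm length, which lies along the cradle's x, z up.
- sleeve_end (a point): middle of the far end of a stiff white smock sleeve, a fixed obstacle: it reaches from the robot's side of the bench to this x, 70 mm to each side in y and up to z 0.25 m; keep sieve, gripper and arm clear of it, by passing in front (larger x) or over it
- microscope_side (a point): point on the right side (-y) of the beige stereo microscope, a fixed obstacle: it fills y from here to 130 mm further left, x from 0.27 to 0.60 m, up to z 0.37 m; its pole, 0.27 m further back, is 0.65 m tall
- media_1_center (a point): centre of a blue ceramic media piece: cylinder 16 mm in diameter, 10 mm high, 12 g; at the start it lies flat on a crossing of the deck bars
- media_2_center (a point): centre of a blue ceramic media piece: cylinder 16 mm in diameter, 10 mm high, 12 g; at the start it lies flat on a crossing of the deck bars
- media_3_center (a point): centre of a blue ceramic media piece: cylinder 16 mm in diameter, 10 mm high, 12 g; at the start it lies flat on a crossing of the deck bars
- media_4_center (a point): centre of a blue ceramic media piece: cylinder 16 mm in diameter, 10 mm high, 12 g; at the start it lies flat on a crossing of the deck bars
- gold_1_center (a point): centre of a gold metal package, 29 x 48 x 16 mm, 28 g, too large for the holes; at the start it lies on the sieve deck
- gold_2_center (a point): centre of a gold metal package, 29 x 48 x 16 mm, 28 g, too large for the holes; at the start it lies on the sieve deck
- gold_3_center (a point): centre of a gold metal package, 29 x 48 x 16 mm, 28 g, too large for the holes; at the start it lies on the sieve deck
- alcohol: white bottle with a red band and white cap, 48 mm across, 125 mm tall, loose bystander; origin: centre of its underside
- dropper: white bottle with a red band and blue cap, 40 mm across, 105 mm tall, loose bystander; origin: centre of its underside
- pen: white marker with a black cap, 134 mm long, loose bystander; origin: centre of its underside
- black_tweezers: black tweezers, 123 mm long, loose bystander; origin: centre of its underside

How it is judged:
On the way, in this order (a step that is already met when the one before it is completed fails the run):
1. all four media pieces lie in the catch pan and all three packages are still in the sieve (x of media_1_center in the frame of pan between -0.074 and 0.074 m and y of media_1_center in the frame of pan between -0.076 and 0.076 m and z of each of media_1_center, media_2_center, media_3_center, media_4_center in the frame of pan below 0.034 m and x of media_2_center in the frame of pan between -0.074 and 0.074 m and y of media_2_center in the frame of pan between -0.076 and 0.076 m and x of media_3_center in the frame of pan between -0.074 and 0.074 m and y of media_3_center in the frame of pan between -0.076 and 0.076 m and x of media_4_center in the frame of pan between -0.074 and 0.074 m and y of media_4_center in the frame of pan between -0.076 and 0.076 m and x of gold_1_center in the frame of sieve between -0.064 and 0.105 m and y of gold_1_center in the frame of sieve between -0.064 and 0.064 m and z of gold_1_center in the frame of sieve between 0 and 0.06 m and x of gold_2_center in the frame of sieve between -0.064 and 0.105 m and y of gold_2_center in the frame of sieve between -0.064 and 0.064 m and z of gold_2_center in the frame of sieve between 0 and 0.06 m and x of gold_3_center in the frame of sieve between -0.064 and 0.105 m and y of gold_3_center in the frame of sieve between -0.064 and 0.064 m and z of gold_3_center in the frame of sieve between 0 and 0.06 m), for 0.2 s.
2. the sieve stands level in the cradle, spout towards the tray, packages in it, and is let go (distance between sieve_pins and cradle_seat below 0.012 m and angle between sieve's own z axis and vertical below 0.1 rad and angle between the x axis of sieve and the x axis of cradle, either way round below 0.15 rad and x of sieve_bar in the frame of cradle below 0 m and contact force between the fingers and sieve below 0.1 N and x of gold_1_center in the frame of sieve between -0.064 and 0.105 m and y of gold_1_center in the frame of sieve between -0.064 and 0.064 m and z of gold_1_center in the frame of sieve between 0 and 0.06 m and x of gold_2_center in the frame of sieve between -0.064 and 0.105 m and y of gold_2_center in the frame of sieve between -0.064 and 0.064 m and z of gold_2_center in the frame of sieve between 0 and 0.06 m and x of gold_3_center in the frame of sieve between -0.064 and 0.105 m and y of gold_3_center in the frame of sieve between -0.064 and 0.064 m and z of gold_3_center in the frame of sieve between 0 and 0.06 m), for 0.2 s.
3. held at the rear bar, the sieve is tipped by more than 0.6 rad with its pins in the notches (angle between sieve's own z axis and vertical above 0.6 rad and distance between the grasp point and sieve_bar below 0.06 m and distance between sieve_pins and cradle_seat below 0.025 m), for 0.1 s.
At the end, for the whole second after the job is handed in: All four media pieces lie in the catch pan below its ledges, all three packages lie still in the steel tray, and the sieve is released and at rest in the cradle: pin axis within 12 mm of its seat, level within 0.1 rad, in line with the cradle within 0.15 rad, spout towards the tray (x of media_1_center in the frame of pan between -0.074 and 0.074 m and y of media_1_center in the frame of pan between -0.076 and 0.076 m and z of each of media_1_center, media_2_center, media_3_center, media_4_center in the frame of pan below 0.034 m and x of media_2_center in the frame of pan between -0.074 and 0.074 m and y of media_2_center in the frame of pan between -0.076 and 0.076 m and x of media_3_center in the frame of pan between -0.074 and 0.074 m and y of media_3_center in the frame of pan between -0.076 and 0.076 m and x of media_4_center in the frame of pan between -0.074 and 0.074 m and y of media_4_center in the frame of pan between -0.076 and 0.076 m and x of gold_1_center in the frame of steel_tray between -0.157 and 0.157 m and y of gold_1_center in the frame of steel_tray between -0.094 and 0.094 m and z of each of gold_1_center, gold_2_center, gold_3_center in the frame of steel_tray below 0.05 m and linear speed of each of gold_1, gold_2, gold_3, sieve below 0.02 m/s and x of gold_2_center in the frame of steel_tray between -0.157 and 0.157 m and y of gold_2_center in the frame of steel_tray between -0.094 and 0.094 m and x of gold_3_center in the frame of steel_tray between -0.157 and 0.157 m and y of gold_3_center in the frame of steel_tray between -0.094 and 0.094 m and distance between sieve_pins and cradle_seat below 0.012 m and angle between sieve's own z axis and vertical below 0.1 rad and angle between the x axis of sieve and the x axis of cradle, either way round below 0.15 rad and x of sieve_bar in the frame of cradle below 0 m and contact force between the fingers and sieve below 0.1 N); the robot touches nothing.
It fails at once if the fingers touch a media piece or a package (contact force between the fingers and media_1 above 0.5 N or contact force between the fingers and media_2 above 0.5 N or contact force between the fingers and media_3 above 0.5 N or contact force between the fingers and media_4 above 0.5 N or contact force between the fingers and gold_1 above 0.5 N or contact force between the fingers and gold_2 above 0.5 N or contact force between the fingers and gold_3 above 0.5 N).
It fails at once if a bottle, the marker or the black tweezers is moved by more than 30 mm (distance of any of alcohol, dropper, pen, black_tweezers from where it was at the start of the episode above 0.03 m).
It also fails if it takes over 72 s, if anything falls off the work surface, if the arm or the gripper's body presses on something with over 40 N, if the wrist force passes 120 N, or if a joint passes its speed limit or range.

ROBOT

A 6-joint arm with a two-finger parallel gripper is mounted at the origin on a cart in front of the work surface, level with it; the furniture and walls round the work are solid. World frame = base frame: x ahead of the robot, y to its left, z up, the work surface at z = 0. Lengths are in m, angles in rad, forces in N, time in s.
With the tool pointing down it reaches from about 0.3 to 0.775 m from the base axis. Payload 14.6 kg.
Tool frame: the origin (TCP) lies on the centre line of the jaws, within the pads' length; the fingertips stand 8 mm ahead of it and the grasp point (between the pads) lies 11 mm behind it (env.finger_overhang is the distance from the TCP to the fingertips, in m); z points along the fingers, y is the line along which they close (so a half turn about z gives the same grasp; the last joint's range is limited). The gripper opens to 94 mm and grips with 3 to 60 N. Pads are 16 mm wide; open, the fingers measure 119 mm over their backs; the gripper's body (75 mm by 177 mm) begins 78 mm behind the grasp point.
Start: joints at [1.126, 0.3, 1.521, -0, 1.321, -0.067], TCP at [0.203, 0.511, 0.213] pointing down, gripper open.
Joint ranges: [-3.03, 3.03], [-0.79, 2.21], [0.23, 2.52], [-1.04, 4.18], [0, 3.07], [-2.55, 2.55]. Speed limits (rad/s): [2.22, 2.22, 2.57, 3.14, 3.14, 3.14].

INTERFACE

Orientations are given as [roll, pitch, yaw] about the fixed x, y, z axes, in that order (R = Rz(yaw) Ry(pitch) Rx(roll)).
In Python, from station import env, readout, eyes gives the robot as it stands. Calls block until the motion is done:
- env.movep(position, orientation): joint-space move of the TCP to a pose.
- env.line_to(position, attitude=None, feed=0.15, force_limit=None): straight line of the TCP; attitude=None keeps the orientation; feed is the mean speed in m/s. With force_limit (N) it stops when the force on the tool has changed by that much, and returns True; else False.
- env.move_joints(angles): joint-space move.
- env.move_gripper(opening, force=None): finger opening in m; force is the grip in N (None keeps the last); returns when the fingers have stopped.
- env.dwell(seconds).
- env.ik(position, orientation): joint angles nearest the present ones, or None.
- readout.get_state(): the state.
- eyes.read_camera(name): name is "scene" or "top" or "wrist"; returns the picture (384x512x3 uint8, red, green, blue); there is no depth.
- eyes.get_calibration(name): a dict with "K" (3x3 intrinsics, pixels), "rvec" (rotation vector, rad) and "tvec" (3), from world to camera coordinates, as OpenCV has them; the wrist camera has in their place "hand_eye" (4x4, takes a point from camera to tool coordinates, whose origin is the TCP and whose axes are the flange's). Camera axes: x right, y down, z forward; pixel columns grow to the right and rows downward; lengths in m; the calibration is good to about 2 mm. A picture is of the moment at which its call begins: read the wrist's pose just before it. get_calibration takes no time and is no camera call.
A pose or a line that the arm cannot do raises env.MotionError and nothing moves.
- env.job_done(): hands the job in; it is judged then, once.
The state is a dict: "clock": time; "joints": joint angles; "dq": joint speeds; "tau": joint torques, N m; "tool_pos": TCP position; "tool_rot": TCP orientation; "contact_force": force on the tool from outside, world axes, zero at the start; "torque": the same for the moment, N m; "width": finger opening in m; "finger_force": force on a finger pad.
Only numpy, scipy, OpenCV 4.12 (cv2) and the standard library are available. Lean on these libraries where they do the work, as an engineer would, in place of code of your own. Each camera call takes 0.05 s, during which the arm holds its last target. There are 200 camera calls.

## Working session

There is one attempt and no reset: what is moved stays moved. The work goes in short steps, each a Python script; the robot and the scene stay as the last script left them, time stands still between calls to the robot, and variables do not carry over. Pictures are saved under pics/ and viewed, at most 10 in all, crops included, and the job is handed in when it is done.

```bash
ls; mkdir -p pics
python3 - <<'E'
from station import env, readout, eyes
import cv2,numpy as np
for n in ["scene","top"]:
    im=eyes.read_camera(n); cv2.imwrite(f"pics/{n}0.png",cv2.resize(im[:,:,::-1],(800,600),interpolation=cv2.INTER_CUBIC))
    c=eyes.get_calibration(n); print(n,c)
    R=cv2.Rodrigues(np.array(c['rvec']))[0]; print(-R.T@np.array(c['tvec']))
print(eyes.get_calibration("wrist"))
print(readout.get_state())
E
```

```text
pics
scene {'K': array([[425.25423744,   0.        , 258.1820723 ],
       [  0.        , 425.25423744, 189.62291431],
       [  0.        ,   0.        ,   1.        ]]), 'rvec': array([ 1.62848449, -2.14288143,  0.67624133]), 'tvec': array([0.00494206, 0.55547403, 1.08950169])}
[-0.16320437  0.05022519  1.21096305]
top {'K': array([[382.23827924,   0.        , 261.32017809],
       [  0.        , 382.23827924, 198.53715126],
       [  0.        ,   0.        ,   1.        ]]), 'rvec': array([ 2.15205258, -2.09061114,  0.20046859]), 'tvec': array([-0.1385088 ,  0.58344485,  1.09530108])}
[ 0.37054027 -0.12585889  1.18580626]
{'K': array([[326.3567654 ,   0.        , 251.54938302],
       [  0.        , 326.3567654 , 194.31732042],
       [  0.        ,   0.        ,   1.        ]]), 'hand_eye': array([[-4.36380504e-04, -9.69775114e-01, -2.44000078e-01,
         7.09576822e-02],
       [ 9.99999900e-01, -3.98478356e-04, -2.04696932e-04,
         1.02272346e-04],
       [ 1.01281240e-04, -2.44000142e-01,  9.69775191e-01,
        -1.71761951e-01],
       [ 0.00000000e+00,  0.00000000e+00,  0.00000000e+00,
         1.00000000e+00]])}
{'clock': 0.1, 'joints': array([ 1.12638856e+00,  3.00414013e-01,  1.52149014e+00, -7.55447902e-06,
        1.32070331e+00, -6.66243674e-02]), 'dq': array([-0.00116927, -0.00217435,  0.00018707,  0.00010684, -0.00076968,
        0.00063477]), 'tau': array([ 3.09283256e-03, -5.32644582e+01, -3.53288662e+01,  7.09571620e-02,
        2.33519368e-02, -6.43673411e-05]), 'tool_pos': array([0.2027971 , 0.51101347, 0.21295611]), 'tool_rot': array([-3.14057960e+00, -6.02601058e-05,  2.76381110e+00]), 'contact_force': array([0.16563298, 0.33553188, 0.80570903]), 'torque': array([ 0.00634111,  0.0307566 , -0.03994568]), 'finger_force': 0.0, 'width': 0.09406458779830885}
```

View pics/scene0.png

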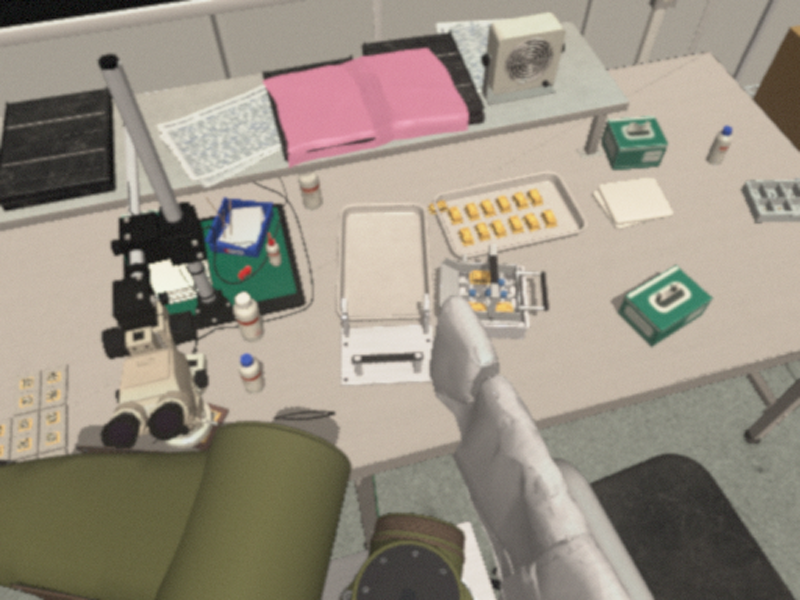

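View pics/top0.png

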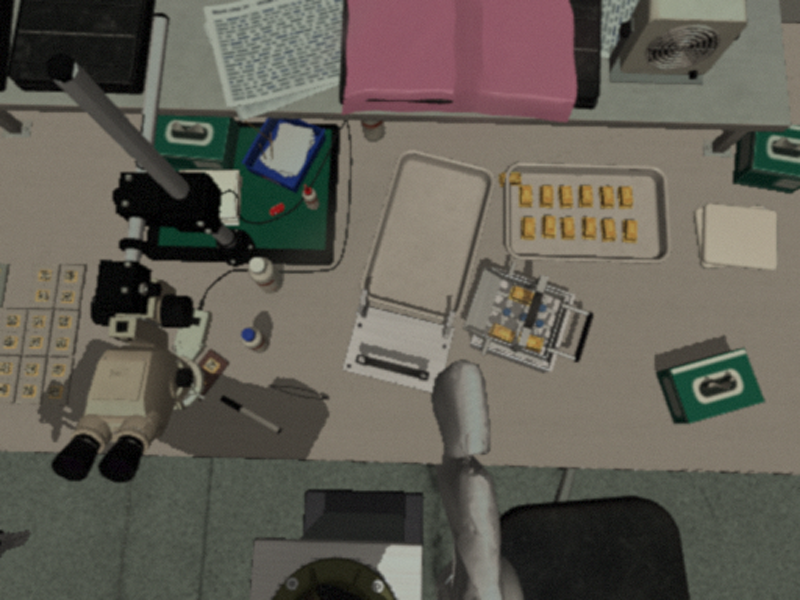

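The top view shows the sieve in its pan at about (525,315), spout to the left (world +y). The cradle is at (400,345) with its tray beyond it at (430,230). The sleeve ends at about (465,370). I'll enlarge the sieve and cradle area.

Run:
```python
from station import env, readout, eyes
import cv2,numpy as np
im=np.mean([eyes.read_camera("top").astype(float) for _ in range(4)],0).astype(np.uint8)
c=im[150:262,215:385]; c=cv2.resize(c[:,:,::-1],(850*800//850,int(112*800/170)),interpolation=cv2.INTER_CUBIC)
cv2.imwrite("pics/topc.png",c)
```

```text
(no output)
```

View pics/topc.png

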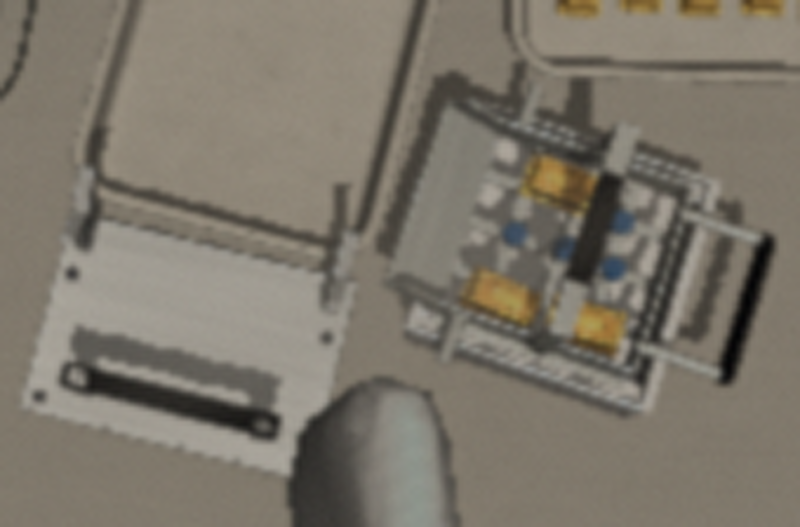

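Crop readings: grip (607,178)–(582,280), bar ends (768,240) and (725,378), pin tips (533,92) and (452,350). The cradle uprights are near (85,205) and (340,265), and its rear support runs (75,377)–(265,426).

```bash
cat > h.py <<'E'
import numpy as np, cv2
from station import env, readout, eyes
from scipy.spatial.transform import Rotation as Rot
def ray(n,px,z):
    c=eyes.get_calibration(n); R=cv2.Rodrigues(np.array(c['rvec']))[0]; o=-R.T@c['tvec']
    d=R.T@np.linalg.inv(c['K'])@np.array([px[0],px[1],1.]); return o+d*(z-o[2])/d[2]
def wray(px,z,pos,rot):
    c=eyes.get_calibration("wrist"); T=np.eye(4); T[:3,:3]=Rot.from_euler('xyz',rot).as_matrix(); T[:3,3]=pos
    T=T@c['hand_eye']; d=T[:3,:3]@np.linalg.inv(c['K'])@np.array([px[0],px[1],1.]); o=T[:3,3]; return o+d*(z-o[2])/d[2]
E
python3 - <<'E'
from h import *
s=800/170
def P(u,v,z): return ray("top",((u+.5)/s-.5+215,(v+.5)/s-.5+150),z).round(4)
for n,u,v,z in [("gripA",607,178,.141),("gripB",582,280,.141),("barA",768,240,.072),("barB",725,378,.072),("pinA",533,92,.063),("pinB",452,350,.063),
 ("upL",87,200,.1),("upR",343,262,.1),("supL",75,377,.07),("supR",265,426,.07),("sleeve",385,380,.25),
 ("platebl",22,405,0.004),("platetr",352,290,.004),("trayL",85,175,.026),("trayR",355,240,.026)]: print(n,P(u,v,z))
E
```

```text
gripA [ 0.6092 -0.3512  0.141 ]
gripB [ 0.5472 -0.3358  0.141 ]
barA [ 0.5879 -0.4671  0.072 ]
barB [ 0.4998 -0.4379  0.072 ]
pinA [ 0.6825 -0.321   0.063 ]
pinB [ 0.5135 -0.2695  0.063 ]
upL [ 0.5953 -0.0393  0.1   ]
upR [ 0.5611 -0.1977  0.1   ]
supL [ 0.489  -0.0343  0.07  ]
supR [ 0.462  -0.1531  0.07  ]
sleeve [ 0.473  -0.2107  0.25  ]
platebl [0.4765 0.0051 0.004 ]
platetr [ 0.5592 -0.2104  0.004 ]
trayL [ 0.6274 -0.0314  0.026 ]
trayR [ 0.589  -0.2103  0.026 ]
```

```bash
cat >> h.py <<'E'
from math import pi
def st(): return readout.get_state()
def snap(name,size=(800,600)):
    s=st(); im=eyes.read_camera("wrist"); cv2.imwrite(f"pics/{name}.png",cv2.resize(im[:,:,::-1],size,interpolation=cv2.INTER_CUBIC))
    np.save(f"pics/{name}.npy",np.r_[s['tool_pos'],s['tool_rot']]); return s
def wp(name,u,v,z):
    p=np.load(f"pics/{name}.npy"); return wray(((u+.5)*.64-.5,(v+.5)*.64-.5),z,p[:3],p[3:])
E
python3 - <<'E'
from h import *
def tri(a,b):
    A=[ray("top",a,z) for z in (0,1)];B=[ray("scene",b,z) for z in (0,1)]
    d=A[1]-A[0];e=B[1]-B[0]; t=np.linalg.lstsq(np.c_[d,-e],B[0]-A[0],rcond=None)[0]
    return A[0]+t[0]*d,B[0]+t[1]*e
print("sleeve",tri((296.8,230.7),(291,192)))
print("micro",ray("top",(131,243),.1),ray("top",(170/1.5625,360/1.5625),.3))
print("pole top",tri((62/1.5625,68/1.5625),(110/1.5625,62/1.5625)))
for psi in (163,-17): print(psi,env.ik([.58,-.34,.35],[pi,0,np.radians(psi)]))
for psi in (77.7,-102.3): print(psi,env.ik([.412,-.081,.25],[pi,0,np.radians(psi)]),env.ik([.53,-.106,.3],[pi,0,np.radians(psi)]))
print(env.ik([.2,.35,.52],st()['tool_rot']),env.ik([.4,-.1,.52],[pi,0,1.36]))
E
```

```text
sleeve (array([ 0.47527353, -0.21426439,  0.22122957]), array([ 0.4724018 , -0.22259183,  0.22168099]))
micro [0.43999509 0.24293327 0.1       ] [0.45477313 0.2291834  0.3       ]
pole top (array([0.71094038, 0.22962489, 0.64402427]), array([0.71082154, 0.22930631, 0.64374057]))
163 [-0.58468192  0.55350055  0.85806496  0.          1.73002714 -1.85877227]
-17 [-5.84681915e-01  5.53500549e-01  8.58064961e-01 -4.44089210e-16
  1.73002714e+00  1.28282038e+00]
77.7 [-0.28140316 -0.02607688  1.80532051  0.          1.36234903 -0.06672767] [-0.26516299  0.22748585  1.41271723  0.          1.50138957 -0.05048749]
-102.3 None None
[ 9.60764706e-01 -6.15275611e-02  1.22894823e+00 -5.50628680e-05
  1.97457485e+00 -2.32293913e-01] [-3.33863696e-01 -4.03293229e-02  1.20882018e+00 -4.44089210e-16
  1.97310179e+00 -1.23067369e-01]
```

Run:
```python
from h import *
s=st(); env.line_to([.2,.42,.52],feed=.4)
print(st()['clock'])
env.movep([.48,-.11,.42],[pi,0,np.radians(77.7)]); snap("wc"); print(st()['clock'])
env.movep([.59,-.33,.33],[pi,0,np.radians(163)]); env.dwell(.2); snap("ws"); print(st()['clock'])
```

```text
1.25
3.475
5.2667
```

View pics/wc.png

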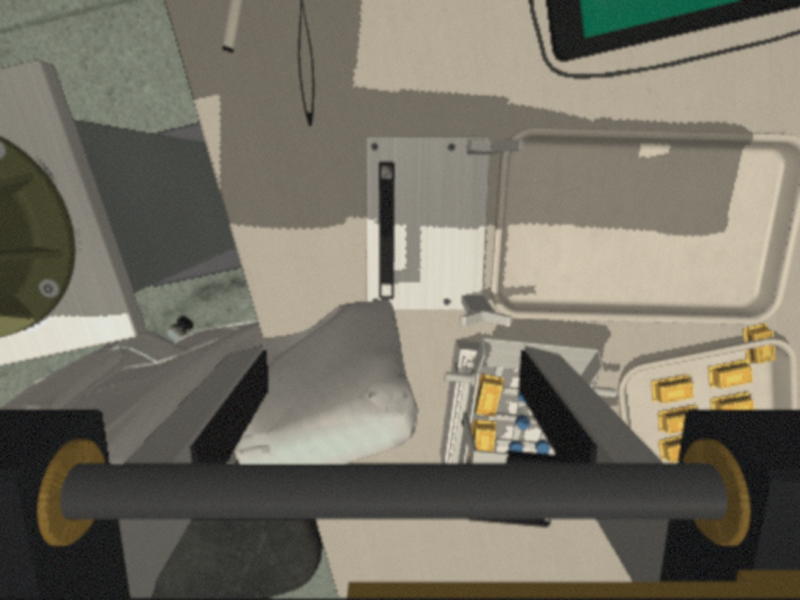

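View pics/ws.png

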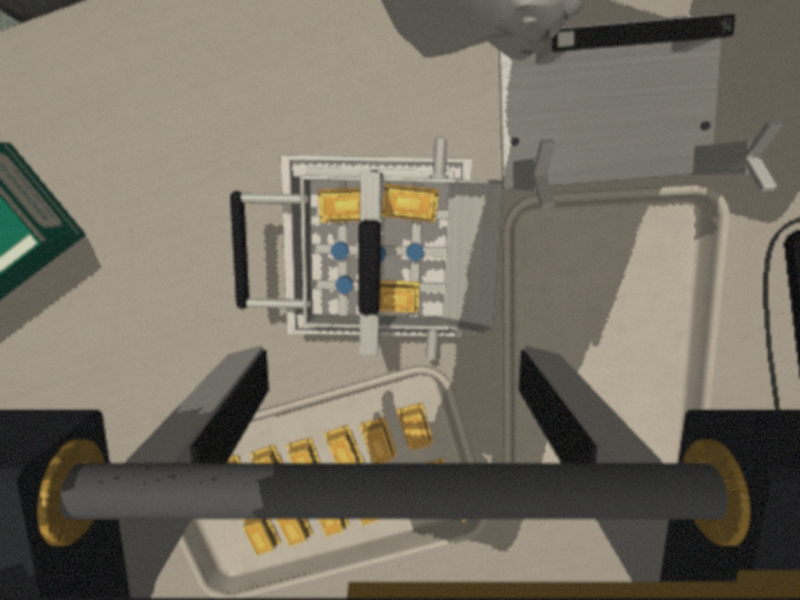

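In `ws` the grip runs (370,222)–(369,314), the bar (236,193)–(242,306) and the pin tips are at (440,140) and (432,360). The V uprights have vertices near (537,172) and (750,160). In `wc` the rear support runs (386,165)–(387,296).

Run:
```python
from h import *
def show(n,l):
    for k,u,v,z in l: print(n,k,wp(n,u,v,z)[:2].round(4))
show("ws",[("gripA",370,222,.141),("gripB",369,314,.141),("barA",236,193,.07),("barB",242,306,.07),("pinA",440,140,.063),("pinB",432,360,.063),
("V1t",548,143,.105),("V1v",537,172,.083),("V1b",545,205,.105),("V2t",777,126,.105),("V2v",750,160,.083),("V2b",768,188,.105),("supA",555,40,.07),("supB",733,25,.07)])
show("wc",[("supA",386,165,.07),("supB",387,296,.07),("upA0",468,145,.105),("upA1",522,145,.105),("upB0",463,315,.105),("upB1",510,321,.105),("hole1",374,147,.004),("hole2",452,147,.004),("hole3",447,301,.004),("plTL",368,137,.004),
("trayTL",500,135,.026),("trayBL",500,318,.026),("slv",416,400,.2),("slvTL",300,310,.2),("slvTR",390,300,.2)])
```

```text
ws gripA [ 0.5478 -0.3338]
ws gripB [ 0.6114 -0.3548]
ws barA [ 0.4976 -0.4376]
ws barB [ 0.5894 -0.4679]
ws pinA [ 0.5065 -0.2639]
ws pinB [ 0.689  -0.3229]
ws V1t [ 0.5336 -0.1919]
ws V1v [ 0.5532 -0.1987]
ws V1b [ 0.5772 -0.2042]
ws V2t [ 0.5713 -0.0276]
ws V2v [ 0.5935 -0.0355]
ws V2b [ 0.6144 -0.0394]
ws supA [ 0.4618 -0.1596]
ws supB [ 0.4915 -0.0266]
wc supA [ 0.4904 -0.0286]
wc supB [ 0.4628 -0.1586]
wc upA0 [ 0.5677 -0.028 ]
wc upA1 [ 0.6159 -0.0385]
wc upB0 [ 0.5343 -0.1854]
wc upB1 [ 0.5788 -0.2014]
wc hole1 [ 0.481  -0.0056]
wc hole2 [ 0.5651 -0.0238]
wc hole3 [ 0.527  -0.1946]
wc plTL [0.4769 0.0061]
wc trayTL [ 0.6143 -0.0233]
wc trayBL [ 0.5817 -0.2216]
wc slv [ 0.4753 -0.2209]
wc slvTL [ 0.4008 -0.1255]
wc slvTR [ 0.4725 -0.1327]
```

```bash
cat >> h.py <<'E'
D=np.radians
SX=np.array([np.cos(D(71.8)),np.sin(D(71.8)),0]); SY=np.array([-SX[1],SX[0],0])
CX=np.array([np.cos(D(-12.4)),np.sin(D(-12.4)),0])
SEAT=np.array([.5742,-.115,.09])
RG=[pi,0,D(161.8)]; RC=[pi,0,D(77.6)]
G=np.array([.5796,-.3443,.122])
E
python3 - <<'E'
from h import *
env.move_gripper(.054); env.movep(G+[0,0,.06],RG); env.line_to(G,feed=.12)
env.move_gripper(0.0,60); s=st(); print(s['width'],s['finger_force'],s['clock'],s['contact_force'])
L=G+[0,0,.013]; env.line_to(L,feed=.04); s=st(); print(s['tool_pos']-L,s['contact_force'],s['clock'],s['torque'])
for i in range(6):
    a=[(1,1),(-1,-1),(1,-1),(-1,1)][i%4]
    env.line_to(L+.009*a[0]*SX+.009*a[1]*SY,feed=.12); print(st()['clock'],end=' ')
env.line_to(L,feed=.1); env.dwell(.2); s=snap("sh1"); print(s['tool_pos']-L,s['contact_force'],s['clock'])
E
```

```text
0.015588030615757269 60.000287890434265 8.025 [-0.52486082 -3.61537997  0.99239791]
[-7.98706893e-06  1.75857982e-04 -4.37655437e-05] [-0.47717753  0.49198733 -4.99375417] 8.5 [ 0.00108602 -0.004936   -0.01051164]
8.7583 9.1167 9.4167 9.775 10.075 10.4333 [ 6.77358266e-05 -2.18316923e-04  8.15731270e-05] [ 0.4941925  -0.2104015  -4.77577105] 10.9083
```

View pics/sh1.png

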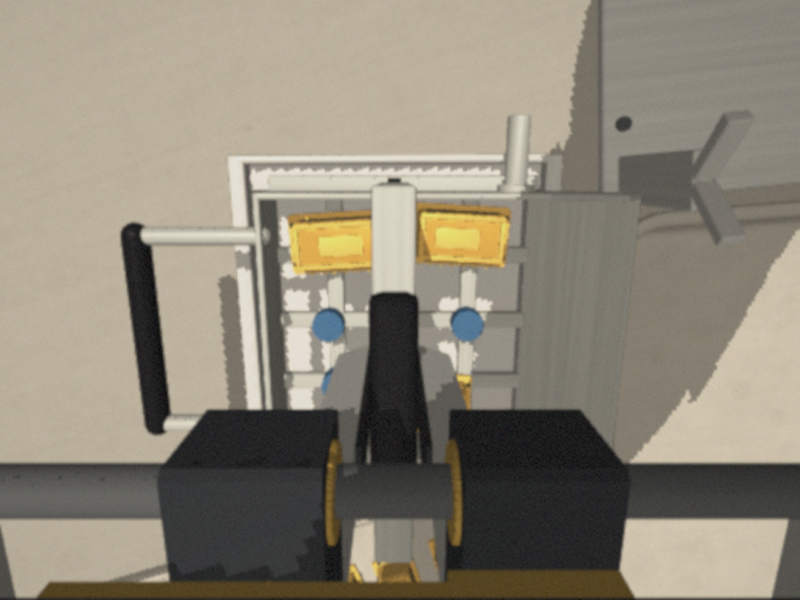

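The grip is holding and the sieve hangs level. Blue pieces are still on bar crossings at (328,325), (467,325) and (328,382), and the packages haven't moved, so I'll shake harder.

```bash
cat >> h.py <<'E'
L=G+[0,0,.013]
def blobs(im):
    h=cv2.cvtColor(im,cv2.COLOR_RGB2HSV); m=cv2.inRange(h,(98,110,50),(118,255,255))
    n,_,s,c=cv2.connectedComponentsWithStats(m); return [(tuple((c[i]/.64).astype(int)),int(s[i,4])) for i in range(1,n) if s[i,4]>25]
def shake(dirs,amp,feed,n):
    for i in range(n):
        a=dirs[i%len(dirs)]; env.line_to(L+amp*a[0]*SX+amp*a[1]*SY,feed=feed)
    env.line_to(L,feed=.1); env.dwell(.15)
DG=[(1,1),(-1,-1),(1,-1),(-1,1)]
E
python3 - <<'E'
from h import *
for f in (.2,.28,.36):
    shake(DG,.010,f,6); s=st(); print(f,s['clock'],blobs(eyes.read_camera("wrist")),s['contact_force'].round(1))
snap("sh2")
E
```

```text
0.2 13.025 [((np.int64(309), np.int64(324)), 250), ((np.int64(453), np.int64(323)), 262), ((np.int64(314), np.int64(386)), 205)] [ 0.8  0.5 -4.7]
0.28 15.0167 [((np.int64(495), np.int64(299)), 43)] [ 0.1 -0.  -4.6]
0.36 17.0083 [((np.int64(494), np.int64(295)), 87)] [-0.2 -0.2 -4.5]
```

View pics/sh2.png

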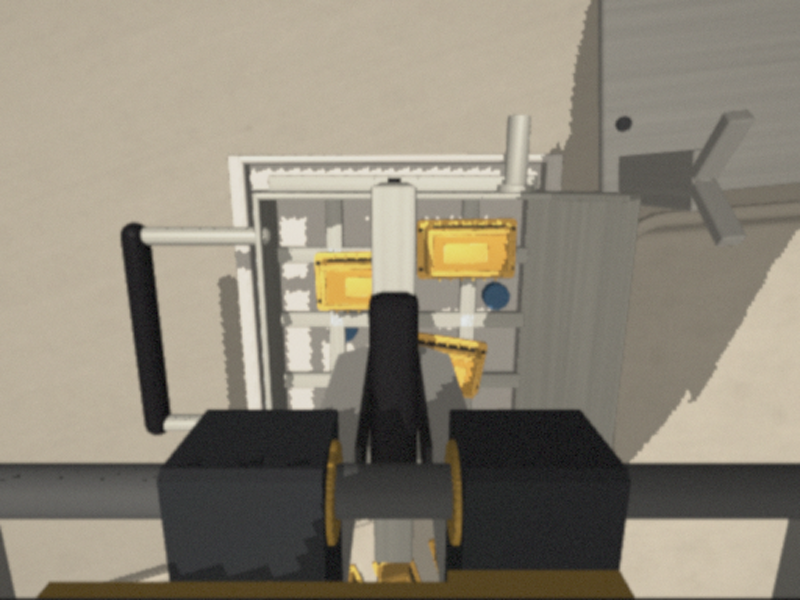

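Two pieces now lie dark in the pan, at (495,295) and (350,332). The measured weight has dropped by about 48 g, which would be all four. I'll shake a little more and then lift to check.

Run:
```python
from h import *
shake([(1,1),(-1,-1),(1,-1),(-1,1)],.010,.36,5)
print(np.mean([(env.dwell(.02),st()['contact_force'][2])[1] for _ in range(10)]))
env.line_to(L+[0,0,.13],feed=.2); env.dwell(.1)
print(np.mean([(env.dwell(.02),st()['contact_force'][2])[1] for _ in range(10)]))
im=eyes.read_camera("scene")[120:260,230:400]; im2=eyes.read_camera("top")[120:260,270:410]
w=eyes.read_camera("wrist"); print(blobs(w),st()['clock'])
z=lambda a:cv2.resize(a[:,:,::-1],(400,400),interpolation=cv2.INTER_CUBIC)
cv2.imwrite("pics/chk.png",np.vstack([np.hstack([z(im),z(im2)])]))
```

```text
-4.545796695810525
-4.79393188523439
[((np.int64(363), np.int64(335)), 29)] 20.1833
```

View pics/chk.png

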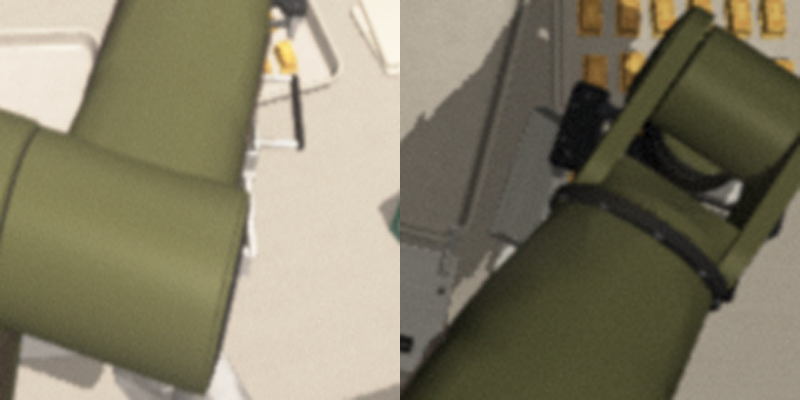

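```bash
cat >> h.py <<'E'
CG=SEAT-.054*CX; CG[2]=.152
E
python3 - <<'E'
from h import *
env.line_to([L[0]+.01,L[1],.38],feed=.2)
env.line_to([CG[0],CG[1],.38],RC,feed=.14); env.dwell(.1)
s=snap("hov"); print(s['tool_pos'],s['clock'])
im=eyes.read_camera("scene"); im2=eyes.read_camera("top")
print(blobs(im),blobs(im2))
z=lambda a:cv2.resize(a[:,:,::-1],(400,400),interpolation=cv2.INTER_CUBIC)
cv2.imwrite("pics/chk2.png",np.hstack([z(im2[145:265,265:385]),cv2.resize(eyes.read_camera("wrist")[:,:,::-1],(400,400))]))
E
```

```text
[ 0.52147588 -0.10369076  0.37986397] 22.95
[((np.int64(224), np.int64(208)), 31), ((np.int64(256), np.int64(225)), 233), ((np.int64(216), np.int64(237)), 179)] [((np.int64(265), np.int64(125)), 43), ((np.int64(280), np.int64(155)), 536), ((np.int64(247), np.int64(333)), 50)]
```

View pics/chk2.png

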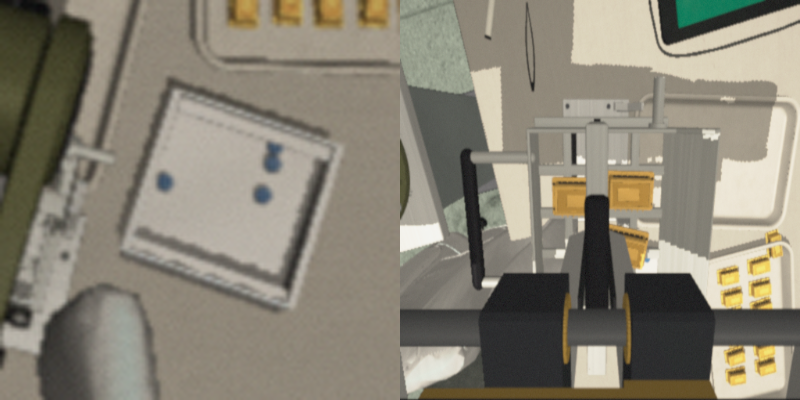

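Run:
```python
from h import *
p=np.load("pics/hov.npy")
im=eyes.read_camera("wrist"); h=cv2.cvtColor(im,cv2.COLOR_RGB2HSV)
def bl(im,lo):
    m=cv2.inRange(cv2.cvtColor(im,cv2.COLOR_RGB2HSV),lo,(122,255,255)); n,_,s,c=cv2.connectedComponentsWithStats(m)
    return [(c[i].round(1),s[i]) for i in range(1,n) if s[i,4]>3]
for c,s in bl(im,(95,60,30)):
    print("w",c,s,"z.008",wray(c,.008,p[:3],p[3:]).round(3),"deck",wray(c,.30,p[:3],p[3:]).round(3))
t=eyes.read_camera("top")
for c,s in bl(t,(95,60,30)):
    if 265<c[0]<385 and 145<c[1]<265: print("t",c,s,ray("top",c,.01).round(3))
print(im[236:260:3,306:330:3].tolist()[3:6])
```

```text
w [315.9 249.2] [314 248   5   3  12] z.008 [ 0.598 -0.292  0.008] deck [ 0.565 -0.154  0.3  ]
t [346.8 189.4] [346 189   3   2   5] [ 0.633 -0.389  0.01 ]
t [346.2 193.5] [345 192   3   4  10] [ 0.62  -0.387  0.01 ]
t [314.  199.2] [313 198   3   4  10] [ 0.599 -0.286  0.01 ]
t [343.5 203.2] [342 202   4   3  10] [ 0.589 -0.379  0.01 ]
[[[182, 138, 66], [238, 204, 98], [242, 219, 111], [162, 155, 138], [233, 230, 218], [235, 232, 220], [234, 230, 218], [235, 231, 220]], [[179, 136, 63], [230, 196, 99], [223, 187, 105], [126, 154, 175], [155, 174, 189], [235, 231, 221], [238, 234, 224], [240, 236, 227]], [[202, 154, 75], [243, 225, 118], [207, 182, 143], [164, 183, 199], [209, 214, 216], [244, 241, 234], [244, 241, 234], [243, 241, 233]]]
```

Run:
```python
from h import *
av=lambda n,k:np.mean([eyes.read_camera(n).astype(float) for _ in range(k)],0).astype(np.uint8)
t=av("top",8); np.save("pics/top_av.npy",t); s=av("scene",4)
a=cv2.resize(t[165:245,295:375][:,:,::-1],(600,600),interpolation=cv2.INTER_CUBIC)
b=cv2.resize(s[140:260,260:380][:,:,::-1],(200,200),interpolation=cv2.INTER_CUBIC)
o=np.zeros((600,800,3),np.uint8); o[:,:600]=a; o[:200,600:]=b
# predicted pan outlines: ledge inner edge at z .04 (green), floor edge y -63 z .004 (red), wall top (white)
c=eyes.get_calibration("top"); P0=np.array([.5808,-.3405,0])
def pr(x,y,z):
    q=cv2.projectPoints((P0+x*SX+y*SY+[0,0,z])[None],c['rvec'],c['tvec'],c['K'],None)[0].ravel(); return tuple((((q-[295,165])+.5)*7.5-.5).astype(int))
x=.074
for y,z,col in [(-.063,.04,(0,255,0)),(-.076,.04,(0,0,255)),(-.08,.048,(255,255,0)),(.063,.04,(0,255,0)),(.08,.048,(255,255,0))]:
    cv2.line(o,tuple(map(int,pr(-x,y,z))),tuple(map(int,pr(-.045,y,z))),col,1); cv2.line(o,tuple(map(int,pr(.02,y,z))),tuple(map(int,pr(x,y,z))),col,1)
cv2.imwrite("pics/pan.png",o); print(st()['clock'])
```

```text
23.85
```

View pics/pan.png

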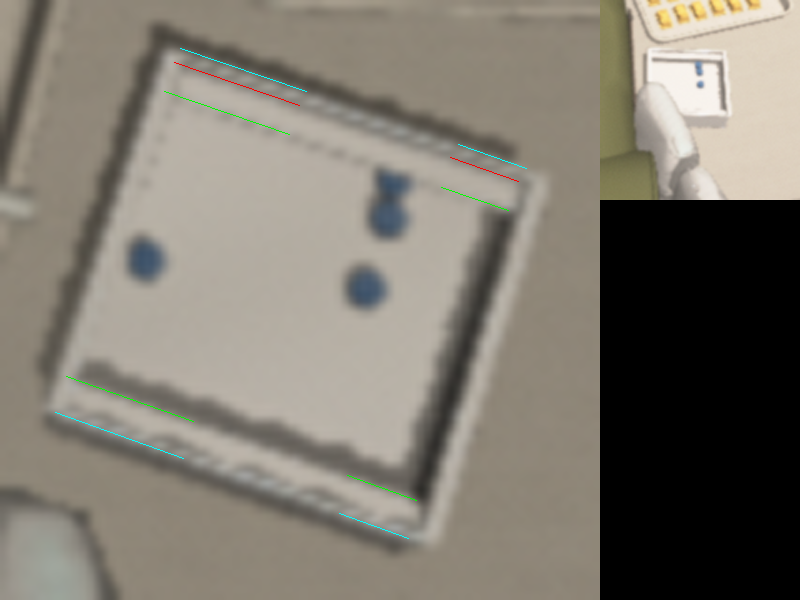

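The pan shows four pieces: (145,259), (365,287), (388,216), and one partly hidden under the far ledge at (393,183), touching its neighbour on the floor. So all four are in the pan. Before lowering, I'll estimate where the sleeve's left edge is.

Run:
```python
from h import *
for z in (.05,.1,.15,.2,.25):
    print(z,"wc",[wp("wc",u,v,z)[:2].round(3) for u,v in ((300,310),(340,303),(390,300),(400,340),(413,385))])
    print("   ws",[wp("ws",u,v,z)[:2].round(3) for u,v in ((580,2),(555,30),(520,52))])
    s=800/170; P=lambda u,v:ray("top",((u+.5)/s-.5+215,(v+.5)/s-.5+150),z)[:2].round(3)
    print("   top",[P(*q) for q in ((290,480),(303,435),(330,395))])
CY=np.array([-CX[1],CX[0],0]); O=SEAT-.05*CX
print("corner rail",O-.064*CX-.071*CY,"bar end",O-.118*CX-.045*CY,"pin",O+.05*CX-.096*CY)
```

```text
0.05 wc [array([ 0.364, -0.158]), array([ 0.409, -0.16 ]), array([ 0.463, -0.168]), array([ 0.465, -0.216]), array([ 0.468, -0.271])]
   ws [array([ 0.438, -0.128]), array([ 0.452, -0.151]), array([ 0.459, -0.182])]
   top [array([ 0.43, -0.17]), array([ 0.459, -0.178]), array([ 0.484, -0.194])]
0.1 wc [array([ 0.376, -0.147]), array([ 0.417, -0.149]), array([ 0.466, -0.156]), array([ 0.467, -0.199]), array([ 0.47, -0.25])]
   ws [array([ 0.447, -0.148]), array([ 0.46 , -0.169]), array([ 0.466, -0.196])]
   top [array([ 0.428, -0.168]), array([ 0.455, -0.175]), array([ 0.479, -0.191])]
0.15 wc [array([ 0.388, -0.137]), array([ 0.425, -0.138]), array([ 0.469, -0.145]), array([ 0.47 , -0.183]), array([ 0.473, -0.229])]
   ws [array([ 0.457, -0.168]), array([ 0.467, -0.186]), array([ 0.473, -0.21 ])]
   top [array([ 0.425, -0.166]), array([ 0.451, -0.173]), array([ 0.474, -0.188])]
0.2 wc [array([ 0.4  , -0.126]), array([ 0.433, -0.127]), array([ 0.472, -0.133]), array([ 0.473, -0.167]), array([ 0.475, -0.207])]
   ws [array([ 0.466, -0.188]), array([ 0.475, -0.204]), array([ 0.48 , -0.224])]
   top [array([ 0.422, -0.164]), array([ 0.447, -0.171]), array([ 0.469, -0.185])]
0.25 wc [array([ 0.412, -0.115]), array([ 0.441, -0.116]), array([ 0.475, -0.121]), array([ 0.476, -0.151]), array([ 0.478, -0.186])]
   ws [array([ 0.475, -0.208]), array([ 0.483, -0.221]), array([ 0.487, -0.239])]
   top [array([ 0.42 , -0.162]), array([ 0.443, -0.169]), array([ 0.464, -0.182])]
corner rail [ 0.44761315 -0.1598639   0.09      ] bar end [ 0.40045597 -0.12287472  0.09      ] pin [ 0.55358541 -0.20876054  0.09      ]
```

The sleeve's left edge is at about y = -0.172 near the sieve's rear corner at y = -0.160. I'll bias the placement 4 mm to the left, which stays within the cradle's play, and lower with a force limit.

```bash
cat >> h.py <<'E'
CY=np.array([-CX[1],CX[0],0]); CP=CG+.004*CY
E
python3 - <<'E'
from h import *
env.line_to(CP+[0,0,.10],RC,feed=.15); env.line_to(CP+[0,0,.03],feed=.12)
f0=st()['contact_force'].round(1)
r=env.line_to(CP-[0,0,.008],feed=.03,force_limit=4); s=st()
print(r,f0,s['contact_force'].round(1),s['tool_pos']-CP,s['clock'])
E
```

```text
True [-0.4  0.2 -3.2] [-0.3  0.2  4.4] [-1.14608339e-04 -4.07470127e-07 -2.17941409e-04] 26.5167
```

```bash
cat >> h.py <<'E'
def pw(Pw,pos,rot):
    c=eyes.get_calibration("wrist"); T=np.eye(4); T[:3,:3]=Rot.from_euler('xyz',rot).as_matrix(); T[:3,3]=pos
    q=np.linalg.inv(T@c['hand_eye'])@np.r_[Pw,1]; k=c['K']@q[:3]; return k[:2]/k[2]
def darkbar(im,s,Pw,z,r=45):
    u,v=pw(Pw,s['tool_pos'],s['tool_rot']).astype(int); v0=max(v-r,0);u0=max(u-r,0); g=im[v0:v+r,u0:u+r].max(2)
    n,l,a,c=cv2.connectedComponentsWithStats((g<70).astype(np.uint8))
    return (u,v),[((c[i]+[u0,v0]).round(1),a[i][2:].tolist(),wray(c[i]+[u0,v0],z,s['tool_pos'],s['tool_rot']).round(4)) for i in range(1,n) if a[i,4]>60]
BAR=SEAT-.168*CX+.004*CY; BAR[2]=.098
E
python3 - <<'E'
from h import *
env.move_gripper(.054); env.dwell(.3); print(st()['contact_force'].round(1),st()['clock'])
env.line_to(CP+[0,0,.13],feed=.15)
env.line_to([BAR[0]+.03,BAR[1],.30],feed=.2); env.dwell(.1); s=snap("bar"); im=eyes.read_camera("wrist")
print(s['clock'],"bar",BAR,darkbar(im,s,BAR,.104))
g=CP.copy(); g[2]=.171; print("grip",g,darkbar(im,s,g,.171))
E
```

```text
[ 0.3 -0.4 -0. ] 27.575
29.2833 bar [ 0.410978   -0.07501778  0.098     ] ((np.int64(226), np.int64(180)), [(array([226.2, 177.5]), [10, 84, 679], array([ 0.4118, -0.0705,  0.104 ]))])
grip [ 0.52231864 -0.0994976   0.171     ] ((np.int64(341), np.int64(195)), [(array([338.5, 193.6]), [22, 69, 1195], array([ 0.5203, -0.0967,  0.171 ])), (array([301.7, 233.1]), [10, 15, 97], array([ 0.4792, -0.1284,  0.171 ]))])
```

The sieve is seated: bar and grip were found within 2–3 mm of where they should be. Next I grasp the bar and tip along the arc.

```bash
cat >> h.py <<'E'
S2=SEAT+.003*CY
def tp(deg):
    t=D(deg); p=S2+CX*(-.168*np.cos(t)+.008*np.sin(t)); p[2]+=.168*np.sin(t)+.008*np.cos(t)-.011; return p
def gold(im):
    h=cv2.cvtColor(im,cv2.COLOR_RGB2HSV); m=cv2.inRange(h,(12,110,90),(28,255,255)); n,_,s,c=cv2.connectedComponentsWithStats(m)
    return [(c[i].round(1),int(s[i,4])) for i in range(1,n) if s[i,4]>15]
def goldtray():
    o=[]
    for n in("top","scene"):
        for c,a in gold(eyes.read_camera(n)):
            p=ray(n,c,.012)-SEAT; x,y=p@CX,p@CY
            if 0<x<.42 and abs(y)<.11: o.append((n,round(x,3),round(y,3),a))
    return o
E
python3 - <<'E'
from h import *
env.move_gripper(.04); env.line_to(tp(0)+[0,0,.06],RC,feed=.2); env.line_to(tp(0),feed=.1)
env.move_gripper(0,18); s=st(); print(s['width'],s['clock'],s['contact_force'].round(1))
for a in (8,16,24,32,40): env.line_to(tp(a),feed=.1)
s=st(); print(s['width'],s['clock'],s['contact_force'].round(1),s['tool_pos']-tp(40))
for a in (44,47,50,53,56): env.line_to(tp(a),feed=.05)
env.dwell(.6); s=st(); print(s['width'],s['clock'],s['contact_force'].round(1),goldtray())
E
```

```text
0.011630280763673744 32.075 [-2.6  0.1  3.3]
0.01113722763983871 33.9917 [-21.1   4.2  18.9] [-0.00117658  0.00025824  0.00108269]
0.01108695902981098 36.275 [-12.9   2.4  19.1] [('top', np.float64(0.111), np.float64(0.04), 134), ('top', np.float64(0.101), np.float64(-0.014), 115)]
```

Run:
```python
from h import *
for a in (58,60): env.line_to(tp(a),feed=.05)
env.dwell(.5); s=st(); print(s['clock'],s['width'],s['contact_force'].round(1)); print(goldtray())
for c,a in gold(eyes.read_camera("top")):
    p=ray("top",c,.012)-SEAT
    if -.1<p@CX<.45 and abs(p@CY)<.15: print("top",c,a,(p@CX).round(3),(p@CY).round(3))
im=eyes.read_camera("wrist")
for c,a in gold(im):
    p=wray(c,.012,s['tool_pos'],s['tool_rot'])-SEAT; print("w",c,a,(p@CX).round(3),(p@CY).round(3))
```

```text
37.4083 0.010839518173411318 [-10.2   3.1  19.8]
[('top', np.float64(0.117), np.float64(0.042), 94), ('top', np.float64(0.106), np.float64(-0.015), 79)]
top [321.  114.7] 23 0.34 -0.123
top [255.3 166.7] 95 0.118 0.042
top [271.9 174.5] 80 0.106 -0.015
w [426.  138.7] 247 0.13 0.043
w [392.4 149.1] 1133 0.091 0.031
w [386.6 188.2] 506 0.089 -0.017
w [221.4 316.3] 406 -0.118 -0.196
w [281.8 316.4] 371 -0.036 -0.196
w [487.9 354.3] 992 0.256 -0.258
w [232.1 375.6] 4045 -0.105 -0.292
```

```bash
cat >> h.py <<'E'
def asc(im,x0,x1,y0,y1,k):
    h=cv2.cvtColor(im,cv2.COLOR_RGB2HSV)[y0:y1:k,x0:x1:k].astype(int)
    for r in h: print(''.join('G' if 8<=p[0]<=30 and p[1]>95 and p[2]>110 else 'g' if 8<=p[0]<=30 and p[1]>95 else '#' if p[2]<70 else '+' if p[2]<150 else '.' for p in r))
E
python3 - <<'E'
from h import *
asc(eyes.read_camera("top"),235,295,140,195,1)
print(); asc(eyes.read_camera("wrist"),330,470,90,230,3)
E
```

```text
++++++++++++++++++++++++++++++..............................
+++++++++++++++++++++++++++++++.............................
++++++++++++++++++++++++++++++++++....++....................
++++++++++++++++++++++++++++++++++++++++++..................
++++++++++++++++++++++++++++++++++++++++++..................
++++++++++++++++++++++++++++++++++++++++++..................
++++++++++++++++++++++++++++++++++++++++++..................
++++++++++++++++++++++++++++++++++++++++++..................
+++++++++#+++++++++++++++++++++++++++++++++.................
++++++++++++++++++++++++++++++++++++++++++..................
++++++++++++++++++++++++++++++++++++++++++..................
++++++++++++++++++++++++++++++++++++++++++..................
++++++++++++++++++++++++++++++++++++++++++..................
+++++++##+++++++++++++++++++++++++++++++++..................
+++++++#+++++++++++++++++++++++++++++++++++.................
++++++##++++++++++++++++++++++++++++++++++..................
++++++#+++++++++++++++++++++++++++++++++++..................
++++++#++++++++++++++++++++++++++++++++++...................
++
[... 3811 characters left out ...]
GGGG#########...............
...............GGGGGGGG#########...............
................GGGGGGG#########...............
................GGGGGGG#########...............
................GGGGGGG#########...............
................GGG...+########+...............
......................#########+...............
......................#########................
......................#########................
......................#########................
......................#########................
......................#########................
.....................+########+................
.....................+########+................
.....................+########+................
```

Run:
```python
from h import *
s=st(); c=eyes.get_calibration("top")
def sv(x,y,z,deg=60):  # sieve coords -> world
    t=D(deg); x-=.05; z-=.02
    p=S2+CX*(x*np.cos(t)+z*np.sin(t))+CY*y; p[2]+=-x*np.sin(t)+z*np.cos(t); return p
for n,q in dict(lipL=(.101,.061,.03),lipR=(.101,-.061,.03),spoutbaseL=(.061,.061,.005),spoutbaseR=(.061,-.061,.005),gripL=(-.004,.035,.1),gripR=(-.004,-.035,.1),rearL=(-.061,.061,.034)).items():
    p=sv(*q); t=cv2.projectPoints(p[None],c['rvec'],c['tvec'],c['K'],None)[0].ravel()
    print(n,p.round(3),"wrist",pw(p,s['tool_pos'],s['tool_rot']).round(0),"top",t.round(0))
im=eyes.read_camera("wrist"); asc(im,250,512,60,300,5)
```

```text
lipL [ 0.621 -0.06   0.051] wrist [357. 122.] top [241. 187.]
lipR [ 0.595 -0.179  0.051] wrist [349. 231.] top [280. 197.]
spoutbaseL [ 0.581 -0.051  0.073] wrist [322. 122.] top [237. 199.]
spoutbaseR [ 0.554 -0.17   0.073] wrist [316. 238.] top [277. 209.]
gripL [ 0.624 -0.087  0.177] wrist [423. 165.] top [249. 177.]
gripR [ 0.609 -0.155  0.177] wrist [411. 257.] top [274. 183.]
rearL [ 0.546 -0.043  0.193] wrist [305. 128.] top [231. 203.]
+++++++++++++++......................................
+++++++++++++++++++++................................
++++++++++++++++++++++++.............................
+++++++++++++++++++++++++++++++......................
+++++++++++++++++++++++++++++++++++++++++++++++++....
++++++++++++++++++.+++..........................++++.
.+++++++++++++++++.++..+++++++++++++++++++++++++++++.
............+...++.++++.+++++++++++++++++++++++++++++
........++..+....+.++++.................++++++++++...
............++...+.++++..............................
................++...................................
..+++++++++++++++++++++++++++++++++..................
..+
[... 1240 characters left out ...]
###++++++++++...+++++.......#####...................
####++++++.+++++++++++.......#####...................
####++++++.++++++++++++++++++#####.+++...++.+........
####+++++..++++++++..++++++++#####+++++++++++++++++++
####+++++..+++++++...........####+...................
####+++++..++++++....................................
####++#################+.............................
####++##################.............................
####++###################+++++.......................
#####+####################++++.+++++.............++++
#####+g###################++++.+++++........++++++...
###+#+g####################++..++++......++++....+...
###+#+g#####################...++++.....+..+++.......
```

The projection check shows the grip where predicted and every gold blob beyond the spout lip, with none left on the deck. So all three packages have slid out, and I lower the sieve.

Run:
```python
from h import *
for a in (52,44,36,28,20,12,5): env.line_to(tp(a),feed=.1)
s=st(); print(s['clock'],s['contact_force'].round(1),s['width'])
r=env.line_to(tp(0)-[0,0,.004],feed=.03,force_limit=6); s=st(); print(r,(s['tool_pos']-tp(0)).round(4),s['contact_force'].round(1))
env.move_gripper(.04); env.dwell(.3); print(st()['contact_force'].round(1))
env.line_to(tp(0)+[0,0,.1],feed=.15)
env.line_to([BAR[0]+.03,BAR[1],.30],feed=.2); env.dwell(.1); s=st(); im=eyes.read_camera("wrist")
print(s['clock'],"bar",BAR,darkbar(im,s,BAR,.104))
g=CP.copy(); g[2]=.171; print("grip",g,darkbar(im,s,g,.171))
for c,a in gold(im):
    p=wray(c,.012,s['tool_pos'],s['tool_rot'])-SEAT; print("w",c,a,(p@CX).round(3),(p@CY).round(3))
print(goldtray())
```

```text
40.4167 [-3.1  0.5 -0.2] 0.01153714585908214
True [ 0.0001 -0.0001 -0.0037] [ 0.1 -0.4  4.6]
[-0.7 -0.9  0.4]
43.6833 bar [ 0.410978   -0.07501778  0.098     ] ((np.int64(228), np.int64(180)), [(array([227.5, 178. ]), [10, 84, 665], array([ 0.4118, -0.0709,  0.104 ]))])
grip [ 0.52231864 -0.0994976   0.171     ] ((np.int64(342), np.int64(196)), [(array([340.4, 193.7]), [22, 70, 1192], array([ 0.5204, -0.0965,  0.171 ]))])
w [436.4 143.6] 647 0.116 0.039
w [427.3 180.2] 342 0.11 -0.013
w [158.5 315.9] 709 -0.29 -0.235
w [345.2 315.7] 620 0.008 -0.234
w [498.5 291. ] 285 0.244 -0.189
w [494.8 339.7] 232 0.254 -0.277
w [493.8 359.9] 117 0.259 -0.316
w [300.7 375.6] 3999 -0.059 -0.348
w [491.4 378.1] 52 0.262 -0.352
[('top', np.float64(0.111), np.float64(0.04), 133), ('top', np.float64(0.098), np.float64(-0.015), 123)]
```

Run:
```python
from h import *
p=SEAT+.09*CX-.05*CY; env.line_to([.46,-.08,.40],feed=.25); env.line_to([p[0],p[1],.40],feed=.25); env.dwell(.1); s=st(); im=eyes.read_camera("wrist")
print(s['clock'],"seat px",pw(SEAT,s['tool_pos'],s['tool_rot']),"tray+.1",pw(SEAT+.1*CX-[0,0,.078],s['tool_pos'],s['tool_rot']))
for c,a in gold(im):
    q=wray(c,.012,s['tool_pos'],s['tool_rot'])-SEAT; print("w",c,a,(q@CX).round(3),(q@CY).round(3))
asc(im,110,350,90,270,4)
```

```text
45.6333 seat px [190.43331378 127.17484897] tray+.1 [258.41196024 125.12758657]
w [259.2 102.3] 718 0.101 0.037
w [256.7 134.3] 479 0.097 -0.015
w [393.9 196. ] 141 0.341 -0.123
w [383.6 220.3] 572 0.327 -0.168
w [339.8 234.8] 380 0.25 -0.196
w [380.8 246.5] 380 0.327 -0.219
w [346.1 255.3] 356 0.264 -0.237
w [385.9 259.3] 69 0.339 -0.245
w [158.1 317.2] 614 -0.094 -0.368
w [348.8 320.9] 268 0.279 -0.376
w [212.5 373. ] 16 0.008 -0.498
+++#+++++++++++++++++++++++++++++++++++.GG++++++++++++++++++
+++##++++++++++++++++++++++++++++++++GGGGGG+++++++++++++++++
++.+###+++++++++++++++++++++++++++GGGGGGGGG+++++++++++++++++
++++####++++++++++++++++++++++++ggGGGGGGGGG+++++++++++++++++
++.#####+++++++++++++++++++++++++gGGGGGGGG++++++++++++++++++
++.#####+++++++++++++++++++++++++gGGGGG+++++++++++++++++++++
++.#####+++++++++++++++++++++++++ggG++++++++++++++++++++++++
+++#####++++++++++++++++++++++++++++++++++++++++++++++++++++
+++++####+++++++++++++++++++++++++++++++++++++++++++++++++++
+++++####+++++++++++++++++++++++++++GGGG++++++++++++++++++++
++++#####++++++++++++++++++++++++GGGGGGGG+++++++++
[... 1384 characters left out ...]
.............+++.............
+++++++.............+.++++#................+++++++.........G
++++++..............++++++#................+##+++++....GGggG
+++++...............++++++#................++#+++++....GGGGG
++++................+++++##................++##+++++...GGGGG
+++................++++++##................+###+++++...GGGG.
++.................++++++##................+###++++++.......
++................++++++###................+###++++++...GGGg
+.................++++++###................++###++++++..GGGG
.................+++++++###...............+++###++++++..GGGG
+++++++++++++++..++++++###+.....+++..+++..++.###+++++++.Gggg
###############.+++++++###.......+...+....++.+###++++++++###
```

Run:
```python
from h import *
s=st(); im=eyes.read_camera("wrist")
asc(im,225,300,75,148,1)
a=cv2.imread("pics/bar.png")[:,:,::-1]; print([ (c*.64,n*.41) for c,n in gold(a)][:6])
```

```text
+++++++++++++++++++++++++++++++++++++++++++++++++++++++++++++++++++++++++++
+++++++++++++++++++++++++++++++++++++++++++++++++++++++++++++++++++++++++++
+++++++++++++++++++++++++++++++++++++++++++++++++++++++++++++++++++++++++++
+++++++++++++++++++++++++++++++++++++++++++++++++++++++++++++++++++++++++++
+++++++++++++++++++++++++++++++++++++++++++++++++++++++++++++++++++++++++++
+++++++++++++++++++++++++++++++++++++++++++++++++++++++++++++++++++++++++++
+++++++++++++++++++++++++++++++++++++++++++++++++++++++++++++++++++++++++++
+++++++++++++++++++++++++++++++++++++++++++++++++++++++++++++++++++++++++++
+++++++++++++++++++++++++++++++++++++++++++++++++++++++++++++++++++++++++++
+++++++++++++++++++++++++++++++++++++++++++++++++++++++++++++++++++++++++++
+++++++++++++++++++++++++++++++++++++++++++++++++++++++++++++++++++++++++++
+++++++++++++++++++++++++++++++++++++++++++++++++++++++++++++++++++++++++++
++++++++++++++++++++++++++++++++++++++++++++++++++.++++++++++++++++++++++++
+++++++++++++++++++++++++++++++++++++++++++++++.GGGG+++++++++++++++++++++++
++++++++++++++++++++++++++++++++++++
[... 4003 characters left out ...]
++++++++GGGGGGGGGGGGGGGGGG...+++++++++++++++++++++++++++++++++++
+...++++++++++++++++GGGGGGGGGGGGG..............++...++..+++++++++++++++++++
+..+++++++++++++++++GGGGGGGGG.+++..............................+++.++++....
+..+++++++++++++++++GGGGG.+++++++..........................................
+..+++++++++++++++++++++++++++++++.........................................
+..+++++++++++++++++++++++++++++++.........................................
[(array([329.92 , 161.344]), 91.02), (array([358.272, 162.56 ]), 419.42999999999995), (array([304.192, 165.824]), 900.3599999999999), (array([326.144, 195.648]), 141.04), (array([354.048, 198.592]), 298.07), (array([127.808, 316.288]), 869.1999999999999)]
```

Run:
```python
from h import *
R0=Rot.from_euler('xyz',RC)
best=None
for a in (35,28,20):
  for d in (.18,.15,.12,.09):
    o=(Rot.from_rotvec(D(a)*CY)*R0).as_euler('xyz'); p=SEAT+d*CX-.05*CY; p[2]=.36
    if env.ik(p,o) is not None: best=(a,d,p,o); break
  if best: break
print(best)
a,d,p,o=best; env.movep(p,o); env.dwell(.15); s=st(); im=eyes.read_camera("wrist"); print(s['clock'])
for c,ar in gold(im):
    q=wray(c,.012,s['tool_pos'],s['tool_rot'])-SEAT
    if abs(q@CY)<.12: print("w",c,ar,(q@CX).round(3),(q@CY).round(3))
u,v=pw(SEAT+.10*CX+.02*CY-[0,0,.07],s['tool_pos'],s['tool_rot']).astype(int); print(u,v)
asc(im,max(u-65,0),u+65,max(v-55,0),v+55,2)
```

```text
(20, 0.09, array([ 0.65136374, -0.18315979,  0.36      ]), array([-2.7925268,  0.       ,  1.3543755]))
46.4167
w [340.6 100.3] 927 0.102 0.038
w [334.9 136.6] 621 0.097 -0.015
337 112
+++++++++++++++++++++++++++++++++++++++++++++++++++++++++++++++++
.++++++++++++++++++++++++++++++++++++++++++++++++++++++++++++++++
.++++++++++++++++++++++++++++++++++++++++++++++++++++++++++++++++
+++++++++++++++++++++++++++++++++++++++++++++++++++++++++++++++++
+++++++++++++++++++++++++++++++++++++++++++++++++++++++++++++++++
+++++++++++++++++++++++++++++++++++++++++++++++++++++++++++++++++
+++++++++++++++++++++++++++++++++++++++++++++++++++++++++++++++++
+++++++++++++++++++++++++++++++++++++++++++++++++++++++++++++++++
+++++++++++++++++++++++++++++++++++++++++++++++++++++++++++++++++
++++++++++++++.++++++++++++++++++++++++++++++++++++++++++++++++++
+++++++++++++++++++++++++++++++++++++++++++++++++++++++++++++++++
+++++++++++++++++++++++++++++++++++++++++++++++++++++++++++++++++
+++++++++++++++++++++++++++++++++++++++++++++++++++++++++++++++++
+++++++++++++++++++++++++++++++++++++++++++..++++++++++++
[... 2014 characters left out ...]
GGGGGGGGGGG+++++++++++++++++++++++++++++
++++++++++++++++++++++++GGGGGGG++++++++++++++++++++++++++++++++++
+++++++++++++++++++++++++G.++++++...+++++++++++++++++++++++++++++
+++++++++++++++++++++++++++++++++...+++++++++++++++++++++++++++++
++++++++++++++++++++++++++++++++.......+..++.++++++++++++++++++++
+++++++++++++++++++++++++++++++++...................++.++++++++++
+++++++++++++++++++++++++++++++++..............................+.
..+++++++++++++++................................................
......++++++++++.................................................
..........++++++.................................................
..........++.+++.................................................
```

Run:
```python
from h import *
print(env.job_done(), st()['clock'])
```

```text
the job is handed in; nothing more can be done
the job is handed in; nothing more can be done
```

I handed the job in before the 72 s limit: the sieve is back level in the cradle and released. My images show four media pieces in the pan (one partly hidden under a ledge) and the packages in the tray as two gold shapes, the larger read as two stacked, with none left in the sieve; the judge's result wasn't shown.

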